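Snap the room key fob onto the key stand's sprung hook

TASK

Pick up the wine-red key fob and press its steel eye gently down over the nose of the brass snap hook on the key stand, until the eye has pushed the sprung gate open, passed inside and the gate has shut behind it; then let go so that the fob hangs freely from the hook and has stopped swinging. Open the gate with the eye, not with the gripper, keep the gripper off the stand, never press hard on the hook, and leave the navy fob and everything else on the table alone.

Things in the scene. Friction and masses are not known exactly. Their poses are not given: they have to be found in the camera images.
- fob: Wine-red key fob to be hung, about 110 g: a block 66 (x) x 20 (y) x 24 (z) mm, a brass band near its eye end, a pale label on top. Origin: centre of the block's underside; it starts flat on the table, z up. A rigid steel-wire eye (wire 4.4 mm thick) in its x-y plane, 12 mm above the underside, sticks out of its +x end.
- fob_eye (a point): Centre of the hole in the fob's eye, at (+41.5, 0, +12) mm in the fob's frame. The hole is 11.6 mm wide in y and about 15 mm long in x, from the block's end face to the eye's cross-bar. Outside, the eye is 20.4 mm wide.
- fob_bar (a point): Middle of the eye's far cross-bar (along y, 4.4 mm thick), at (+50.5, 0, +12) mm in the fob's frame: the part that pushes the gate.
- stand: Fixed key stand. Origin: centre of its underside, between the posts; z up; the hook points to its -x side (roughly at the robot). Dark base plate, x -40 to +70, y -75 to +75, 14 mm thick; brass goalpost frame 11 mm thick, posts at x = 0, y = +-50 mm. The U-shaped brass snap hook reaches out from the crossbar in an x-z plane, open at the top; its round bar is 8 mm thick.
- crossbar (a point): Middle of the crossbar along y, at (0, 0, 170) mm in the stand's frame. The hook sits on it and stands anywhere up to 14 mm to either side (stand's y) of the middle, clamped tight there; the points below do not follow this offset, which is not measured: find it by feel or by eye.
- nose_mid (a point): Top of the hook's nose (the free upright limb, 8 mm thick, flat-topped, vertical axis) if the hook stood at the middle: (-75, 0, 179) mm in the stand's frame; the real nose is up to 14 mm off in y, exact in x and z. The nose goes up through the eye's hole: eye level, fob on the nose's side, fob's x along the stand's x.
- gate_mid (a point): Middle of the hook's mouth at the height of the shut gate, if the hook stood at the middle: (-62, 0, 170) mm in the stand's frame. 18 mm is free between the nose and the spine (the other upright limb, axis at x = -49 mm, top at z = 178 mm); the eye's cross-bar goes down between them.
- hook_inside (a point): Inner bottom of the U, if the hook stood at the middle: (-62, 0, 139) mm in the stand's frame; here the eye hangs at the end. The bar's underside is at z = 131 mm. Nothing is below it but the table.
- gate (a joint): The hook's steel gate, 4 mm thick, 17 mm long, hinged on the spine. 0 = shut (level, free end at the nose); opens only downwards, to 1.3 rad, against a spring: about 4 N down in mid-mouth starts it, up to 7 N takes the cross-bar past. It shuts over the bar once the bar's centre is 12 to 18 mm below the gate's level (z 152 to 158); the bar meets the bottom at z of about 141 mm.
- navy_fob: Another fob of the same shape and size, navy blue; to be left lying where it is.
- book: Navy hardback book lying flat, 124 x 174 x 27 mm; a bystander. Origin: centre of its underside.
- mug: White mug, 80 mm wide, 90 mm tall; a bystander. Origin: centre of its underside.
- water_bottle: Green glass water bottle, 62 mm wide, 200 mm tall; a bystander. Origin: centre of its underside.
- remote: Black television remote control lying flat, 45 x 160 x 18 mm; a bystander. Origin: centre of its underside.
- padlock: Small brass luggage padlock, standing, 20 x 40 x 60 mm; a bystander. Origin: centre of its underside.
Things that resemble listed ones, but are neither listed nor needed, are in the scene too. What is shaped like the fob but green is not meant. Leave any purple look-alike of the stand alone.

How it is judged:
By the outcome, as a careful person would: the job done as asked, in the order asked, and still so for the second after the job is handed in, with the robot touching nothing.
It also fails if it takes over 72 s, if anything falls off the work surface, if the arm or the gripper's body presses on something with over 40 N, if the wrist force passes 120 N, or if a joint passes its speed limit or range.

ROBOT

A 7-joint arm with a two-finger parallel gripper is mounted at the origin on the work surface. World frame = base frame: x ahead of the robot, y to its left, z up, the work surface at z = 0. Lengths are in m, angles in rad, forces in N, time in s.
With the tool pointing down it reaches from about 0.425 to 0.925 m from the base axis. Payload 6.8 kg.
Tool frame: the origin (TCP) lies at the very end of the fingers, on their centre line; the grasp point (between the pads) lies 19 mm behind it; z points along the fingers, y is the line along which they close (so a half turn about z gives the same grasp; the last joint's range is limited). The gripper opens to 85 mm and grips with 20 to 120 N. Pads are 22 mm wide; open, the fingers measure 114 mm over their backs; the gripper's body (76 mm by 85 mm) begins 54 mm behind the grasp point. The pads swing forward as they close: fully open they stand 13 mm farther back than shut.
Start: joints at [0.999, 0.477, 0.022, 1.555, -0.011, 1.109, -0.083], TCP at [0.302, -0.604, 0.231] pointing down, gripper open.
Joint ranges: [-2.96, 2.96], [-0.34, 2.1], [-1.41, 1.46], [0.24, 2.44], [-1.37, 4.51], [0.17, 1.92], [-2.96, 2.96]. Speed limits (rad/s): [2.39, 2.39, 3.14, 3.14, 3.14, 3.14, 3.14].

INTERFACE

Orientations are given as a rotation vector (axis times angle).
In Python, from bench import get_obs, viewer, r gives the robot as it stands. The module is installed in compiled form; this text tells all that it offers.
- The arm moves only by the tool play_rows, never from a script. Its argument "commands" is a list that holds one entry, the list of rows, each a list of 5 numbers: the gripper's target within -1 to 1 (shut at 1, half-way at 0, fully open at -1), then the shift along the tool's x, y, z scaled (see below), then the turn about the tool's z scaled (see below). A call has 1 to 12 rows; each row is the pose to reach, as a shift and turn from the pose commanded when the call began, along the tool's axes at that moment; what a row does not reach only later rows make up. The controller multiplies each number of a shift by 0.2 m and each number of a turn by pi/2 rad. A row lasts 1/12 s, in which the tool goes at most 41.7 mm and 7.16 degrees, less where a joint would pass 70% of its speed; a pose out of reach is approached as far as the arm can. A call with a number of a shift or a turn outside -1 to 1 is refused whole. A call with a gripper value outside its range is refused whole. The fingers move at their own pace and stop on an object; "grip_force" is the grip in N (left out, the last holds). Time passes only in rows, so rows that repeat a pose let the fingers close. It gives the time, the measured TCP pose, the force, the opening and the grip force at its end, in the units of the state.
- get_obs(): the state, without advancing time (a new reading comes with each control period).
- viewer.grab_frame(name): name is "side" or "top"; returns a dict with "pixels" (384x512x3 uint8, red, green, blue), "fovy" (degrees; the focal length in pixels is half the picture's height over the tangent of half this angle, whatever the lens; pixels are square), "cx", "cy" (the principal point, pixels), "distortion" ([k1, k2, p1, p2, k3] as OpenCV has them; the pictures are not rectified), "world_to_cam" (4x4, takes a point from world to camera coordinates). Camera axes: x right, y up, looking along -z (the intrinsics and any distortion apply to the point x, -y, -z); pixel columns grow to the right and rows downward; lengths in m; the calibration is good to about 2 mm. A picture is of the moment at which its call begins. There is no depth.
- r.hand_in(): hands the job in; it is judged then, once.
Trained networks look in a picture, given as the dict that the camera call returned (one of the last four; its "shot" number tells which), for a name from the list of things; names that differ only in an ending like _2 or _b are one class to them, and where a whole thing is asked for, a point or a joint stands for the part that bears it (a point fixed in the world has none). Each returns a list of dicts, best first, with "score" (0 to 1); they miss things now and then, are a little off and sometimes report something else, mostly with a low value. They report only what shows in the picture. A call takes as long as a camera call. They do not tell look-alikes from the thing itself.
- viewer.trace(picture, thing): "pixels" (384x512 bool, what is visible of it) and "rect" ([left, top, right, bottom] in pixels, round what is visible of it).
The state is a dict: "clock": time; "joints": joint angles; "qvel": joint speeds; "tau": joint torques, N m; "tcp_pos": TCP position; "orientation": TCP orientation; "contact_force": force on the tool from outside, world axes, zero at the start; "moment": the same for the moment, N m; "grip_width": finger opening in m; "gripper_force": force on a finger pad.
Only numpy, scipy, OpenCV 4.12 (cv2) and the standard library are available. Lean on these libraries where they do the work, as an engineer would, in place of code of your own. Each camera call takes 0.05 s, during which the arm holds its last target. There are 200 camera calls.

## Working session

There is one attempt and no reset: what is moved stays moved. The work goes in short steps, Python scripts to look and compute and a tool call to move; the robot and the scene stay as the last step left them, time stands still between calls to the robot, and variables do not carry over. Pictures are saved under pics/ and viewed, at most 13 in all, crops included, and the job is handed in when it is done.

Besides the shell and the picture viewer there is one more tool, called as name(argument=value, ...) on one line, values as JSON. play_rows: Moves the arm, as the interface text tells. Shifts and turns lie within -1 to 1; 1 stands for 0.2 m of shift or pi/2 rad of turn. Its arguments: {"type":"object","properties":{"commands":{"type":"array","items":{"type":"array","items":{"type":"array","items":{"type":"number","minimum":-1,"maximum":1}}}},"grip_force":{"type":"number"}},"required":["commands"]}

```bash
mkdir -p pics; python3 - <<'E'
from bench import get_obs, viewer, r
import cv2, numpy as np, pickle
o=get_obs(); print({k:np.round(v,3) for k,v in o.items()})
ims=[]
for n in("side","top"):
    p=viewer.grab_frame(n); ims.append(p['pixels'])
    print(n,p['fovy'],p['cx'],p['cy'],p['distortion'],np.round(p['world_to_cam'],4).tolist())
    for t in("fob","stand","navy_fob"):
        for d in viewer.trace(p,t): print(t,round(d['score'],2),d['rect'])
    pickle.dump(p,open(n+'.pkl','wb'))
    cv2.imwrite(f'pics/{n}0.png',cv2.resize(p['pixels'][:,:,::-1],(800,600),interpolation=cv2.INTER_CUBIC))
E
```

```text
{'clock': np.float64(0.0), 'joints': array([ 0.999,  0.478,  0.022,  1.556, -0.012,  1.109, -0.083]), 'qvel': array([ 0.   , -0.   ,  0.   , -0.002, -0.   , -0.   , -0.001]), 'tau': array([-1.0000e-03, -5.9646e+01,  1.6080e+00, -2.8120e+01,  1.2000e-02,
        9.0000e-03, -0.0000e+00]), 'tcp_pos': array([ 0.302, -0.603,  0.23 ]), 'orientation': array([-3.056e+00, -7.220e-01,  1.000e-03]), 'contact_force': array([0.162, 0.596, 0.353]), 'moment': array([-0.022, -0.028,  0.047]), 'gripper_force': np.float64(0.0), 'grip_width': np.float64(0.085)}
side 54.89372031074057 253.77238322408098 190.83402073229726 [0.02747923 0.         0.         0.         0.        ] [[0.9712, -0.2382, 0.0069, -0.5223], [0.1298, 0.5531, 0.823, -0.1806], [-0.1998, -0.7984, 0.568, -1.0057], [0.0, 0.0, 0.0, 1.0]]
fob 0.72 [237.8, 210.0, 253.2, 232.8]
fob 0.71 [237.2, 235.4, 264.7, 253.5]
fob 0.52 [202.2, 251.7, 224.9, 263.8]
stand 0.74 [264.9, 136.3, 309.7, 195.4]
navy_fob 0.65 [253.8, 272.2, 282.7, 286.7]
top 52.72352418074372 258.32209580070554 191.68707174362333 [-0.11675187  0.          0.          0.          0.        ] [[-0.0083, -1.0, -0.0019, -0.0155], [0.9774, -0.0085, 0.2111, -0.5258], [-0.2111, -0.0001, 0.9775, -1.1749], [0.0, 0.0, 0.0, 1.0]]
fob 0.67 [271.1, 189.7, 286.7, 214.9]
fob 0.53 [233.1, 197.4, 252.7, 203.5]
fob 0.46 [271.1, 224.3, 293.2, 249.3]
stand 0.83 [182.1, 232.9, 237.1, 279.5]
stand 0.62 [172.0, 118.4, 223.1, 153.7]
navy_fob 0.66 [310.7, 184.9, 321.3, 205.8]
```

View pics/top0.png

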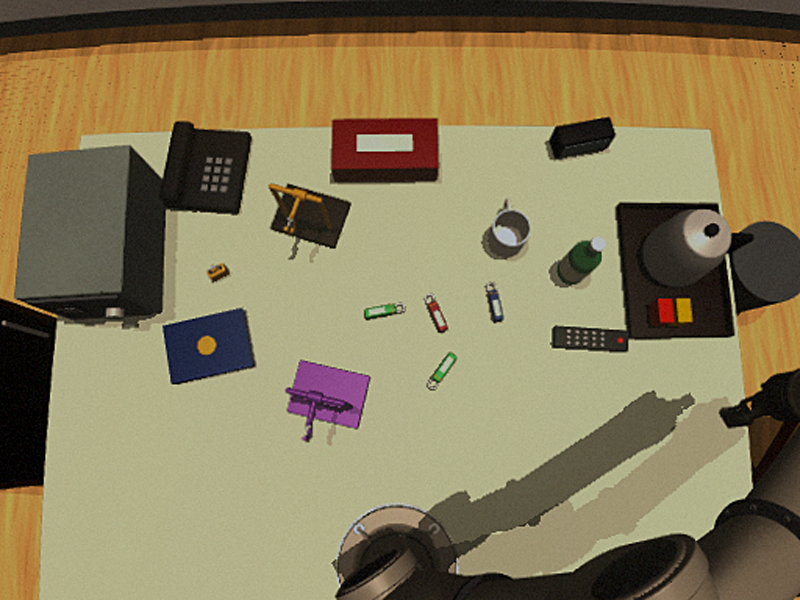

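View pics/side0.png

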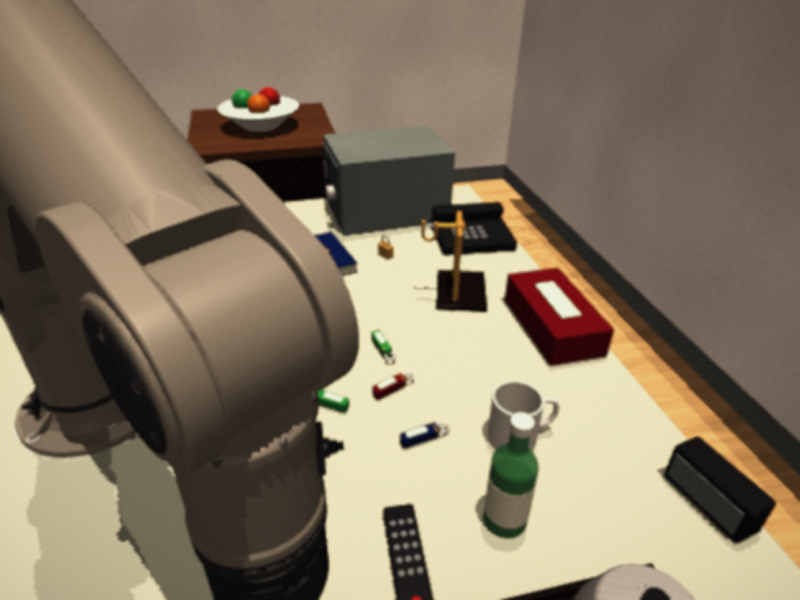

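The top view shows four fob-shaped things, in 800x600 pixels: red (436,313), green (384,311), green (442,370) and navy (494,301). The red one fits. There are two stands: brass with a dark base at (310,215), and purple at (328,395). The brass one is meant. I'll confirm both in enlarged crops.

```bash
cat > h.py <<'E'
import numpy as np, cv2
from scipy.spatial.transform import Rotation as R
def K(p):
    f=192/np.tan(np.radians(p['fovy'])/2); return np.array([[f,0,p['cx']],[0,f,p['cy']],[0,0,1.]])
def W(p):
    return np.diag([1,-1,-1,1.])@np.array(p['world_to_cam'])
def proj(p,P):
    w=W(p); return cv2.projectPoints(np.float64(P).reshape(-1,1,3),cv2.Rodrigues(w[:3,:3])[0],w[:3,3],K(p),np.array(p['distortion'],float))[0].reshape(-1,2)
def ray(p,uv):
    w=W(p); n=cv2.undistortPoints(np.float64(uv).reshape(-1,1,2),K(p),np.array(p['distortion'],float)).reshape(-1,2)
    d=np.c_[n,np.ones(len(n))]@w[:3,:3]; return -w[:3,:3].T@w[:3,3],d
def onz(p,uv,z):
    c,d=ray(p,uv); return c+d*((z-c[2])/d[:,2])[:,None]
def crop(p,x,y,w,h,s):
    return cv2.resize(p['pixels'][y:y+h,x:x+w,::-1],(w*s,h*s),interpolation=cv2.INTER_CUBIC)
E
python3 - <<'E'
import pickle; from h import *
t=pickle.load(open('top.pkl','rb'));s=pickle.load(open('side.pkl','rb'))
a=crop(t,168,110,66,50,6); b=crop(t,255,180,66,50,6); c=crop(s,260,130,66,70,6); 
im=np.zeros((600,796,3),np.uint8); im[:300,:396]=a; im[300:,:396]=b; im[:420,400:]=c
im[420:600,400:796]=crop(s,230,230,66,30,6)
cv2.imwrite('pics/c1.png',im)
for p in(t,s):
    px=p['pixels'].astype(int); m=(px[...,0]>60)&(px[...,0]>2.2*px[...,1])&(px[...,0]>2*px[...,2])
    n,l,st,ce=cv2.connectedComponentsWithStats(m.astype(np.uint8))
    for i in range(1,n):
        if 10<st[i,4]: print(st[i],ce[i],onz(p,ce[i],.012))
c,_=ray(t,[[0,0]]);print(c); print(ray(s,[[0,0]])[0])
E
```

```text
[ 212   76   68   32 1734] [246.00576701  91.70530565] [[0.89545396 0.0204402  0.012     ]]
[421 191  11  16 159] [425.96855346 198.49685535] [[ 0.50697827 -0.58219295  0.012     ]]
[274 193   7   7  24] [277.16666667 195.91666667] [[ 0.52046499 -0.08173564  0.012     ]]
[281 208   5   4  11] [283.18181818 209.54545455] [[ 0.4749024  -0.10054819  0.012     ]]
[395 216   4   4  13] [396.38461538 217.38461538] [[ 0.44462042 -0.47431021  0.012     ]]
[159  56  19  15 172] [168.87209302  63.34302326] [[0.38516378 1.75652971 0.012     ]]
[ 326  172   66   45 1229] [358.13995118 195.32221318] [[0.91257479 0.06752561 0.012     ]]
[252 240   7   7  26] [255.19230769 242.96153846] [[ 0.52249051 -0.0789598   0.012     ]]
[239 247  12   5  21] [243.0952381  249.14285714] [[ 0.48405115 -0.09539675  0.012     ]]
[263 381   7   3  19] [266.         382.10526316] [[ 0.44833548 -0.46363583  0.012     ]]
[ 0.26585558 -0.0200303   1.25934512]
[ 0.32979242 -0.82743061  0.72353996]
```

View pics/c1.png

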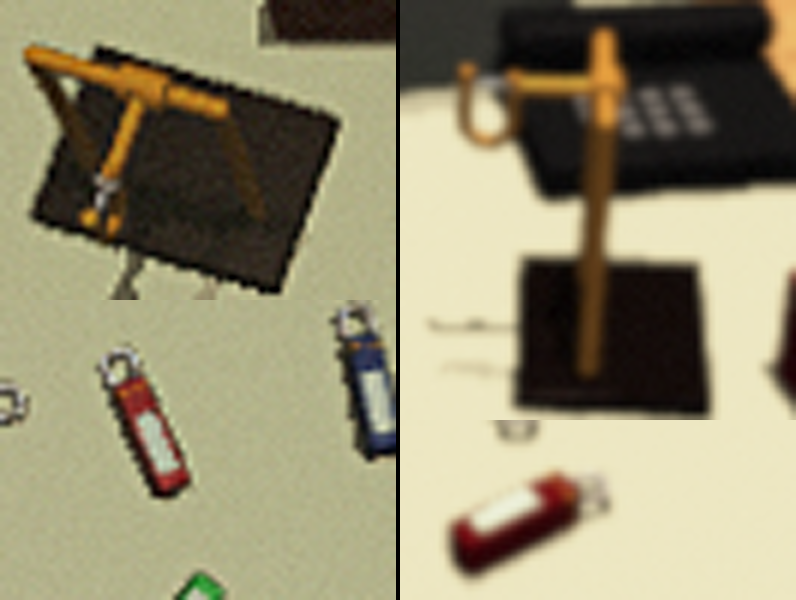

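The crop confirms the wine-red fob, with brass band and pale label, eye end pointing up-left (top crop about (120,365)). It also confirms the brass stand. Next I'll fit both poses.

```bash
cat > fit.py <<'E'
import pickle; from h import *
from scipy.optimize import least_squares
t=pickle.load(open('top.pkl','rb'));s=pickle.load(open('side.pkl','rb'))
def px(l,x0,y0): return np.array(l,float)/6-.5+1/12+[x0,y0]
mm=1e-3
# stand
tp=px([(340,118),(97,46),(30,55),(225,105)],168,110)
tP=np.array([(70,-75,14),(70,75,14),(0,50,170),(0,-50,170)])*mm
sp=px([(130,258),(298,262),(115,410),(308,415)],260,130)
sP=np.array([(-40,75,14),(70,75,14),(-40,-75,0),(70,-75,0)])*mm
ht=px([(90,217)],168,110); hs=px([(66,68),(88,150)],260,130)
def tf(P,x): return P@R.from_euler('z',x[2]).as_matrix().T+[x[0],x[1],0]
def res(x,split=False):
    h=np.array([[-75,x[3]*1e3,179]])*mm; u=np.array([[-75,x[3]*1e3,179],[-62,x[3]*1e3,131]])*mm
    a=[proj(t,tf(tP,x))-tp,proj(s,tf(sP,x))-sp,proj(t,tf(h,x))-ht,proj(s,tf(u,x))-hs]
    return a if split else np.concatenate(a).ravel()
q=least_squares(res,[.75,.2,-.3,0],loss='soft_l1')
if __name__=='__main__':
    x=q.x; print(x,np.degrees(x[2])); [print(np.round(a,1).tolist()) for a in res(x,1)]
    nm=tf(np.array([[-75,x[3]*1e3,179]])*mm,x); print('nose',nm)
    # fob
    fp=px([(120,368),(119,349),(170,492)],255,180-50)  # eye centre, bar, tail (top crop lower panel starts at row 300)
    fp=px([(120,68),(119,50),(157,140)],255,180)
    e=onz(t,fp[:2],.012); l=onz(t,fp[2:],.024); print('fob top',e,l)
    fs=px([(595,495)],0,0)
    fs=px([(195,75),(205,73),(106,87)],230,230); print('side',onz(s,fs[:2],.012),onz(s,fs[2:],.024))
    # overlay
    ims=[]
    for p,x0,y0,w,hh in((t,168,110,66,50),(s,260,130,66,70)):
        im=crop(p,x0,y0,w,hh,6)
        hk=[(-75,179),(-75,150),(-72,142),(-62,135),(-52,142),(-49,150),(-49,170),(0,170)]
        L=[[(a,x[3]*1e3,b) for a,b in hk],[(0,-50,14),(0,-50,170),(0,50,170),(0,50,14)],[(-40,-75,14),(70,-75,14),(70,75,14),(-40,75,14),(-40,-75,14)]]
        for l in L:
            u=(proj(p,tf(np.array(l)*mm,x))-[x0,y0]+.5-1/12)*6
            cv2.polylines(im,[np.int32(u)],False,(255,255,0),1)
        ims.append(im)
    c=np.zeros((420,796,3),np.uint8); c[:300,:396]=ims[0]; c[:,400:]=ims[1]; cv2.imwrite('pics/ov.png',c)
E
python3 fit.py
```

```text
[ 0.7148885   0.18728181 -0.31502083 -0.00968579] -18.049364278872453
[[0.2, -1.1], [-0.2, -1.0], [1.1, -0.3], [-0.5, 0.5]]
[[-2.0, -1.3], [0.2, -0.6], [-0.5, 0.3], [0.4, 1.1]]
[[0.3, -0.3]]
[[-0.4, -0.1], [-0.5, -0.5]]
nose [[0.64057825 0.20131037 0.179     ]]
fob top [[ 0.53735574 -0.07352947  0.012     ]
 [ 0.5474954  -0.07315316  0.012     ]] [[ 0.49474555 -0.09234422  0.024     ]]
side [[ 0.54228066 -0.07993494  0.012     ]
 [ 0.54721547 -0.0796875   0.012     ]] [[ 0.49686586 -0.09090827  0.024     ]]
```

View pics/ov.png

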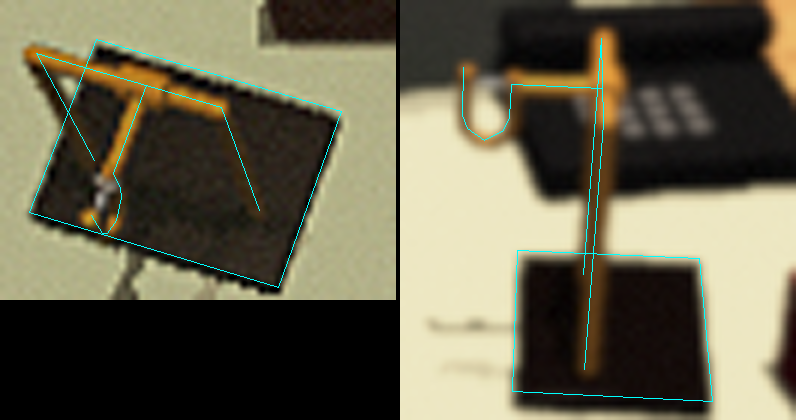

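Overlay matches the stand to about 1 px (nose at top crop (90,217), side crop (66,68)). I'll refine both with a silhouette fit against the traced masks.

```bash
cat > sil.py <<'E'
from h import *
from scipy.optimize import minimize
from bench import viewer
mm=1e-3
def box(a,b): return np.array([(x,y,z) for x in(a[0],b[0]) for y in(a[1],b[1]) for z in(a[2],b[2])],float)*mm
def tube(pts,r):
    out=[]; s=np.array(R.random(60,random_state=0).as_matrix()[:,0])*r
    for a,b in zip(pts[:-1],pts[1:]): out.append((np.r_[np.array(a,float)+s,np.array(b,float)+s])*mm)
    return out
FOB=[box((-33,-10,0),(33,10,24))]+tube([(33,-8,12),(50.5,-8,12)],2.2)+tube([(50.5,-8,12),(50.5,8,12)],2.2)+tube([(50.5,8,12),(33,8,12)],2.2)
def hook(y): return tube([(-75,y,177),(-75,y,148),(-71,y,139),(-62,y,135),(-53,y,139),(-49,y,148),(-49,y,170),(0,y,170)],4)
def STAND(y): return [box((-40,-75,0),(70,75,14)),box((-5.5,-55.5,14),(5.5,-44.5,175.5)),box((-5.5,44.5,14),(5.5,55.5,175.5)),box((-5.5,-55.5,164.5),(5.5,55.5,175.5))]+hook(y*1e3)
def render(p,parts,S=4):
    im=np.zeros((384*S,512*S),np.uint8)
    for P in parts: cv2.fillConvexPoly(im,cv2.convexHull(np.float32(((proj(p,P)+.5)*S-.5)*16).round().astype(np.int32)),255,shift=4)
    return cv2.resize(im,(512,384),interpolation=cv2.INTER_AREA)/255.
def place(parts,x,z=0): return [P@R.from_euler('z',x[2]).as_matrix().T+[x[0],x[1],z] for P in parts]
def fit(model,views,x0,step):
    def cost(x):
        c=0
        for p,m,o in views: c+=((render(p,place(model(x),x))-m)**2).sum()
        return c
    n=len(x0); sim=np.array([x0]+[np.array(x0)+np.eye(n)[i]*step[i] for i in range(n)])
    r=minimize(cost,x0,method='Nelder-Mead',options=dict(initial_simplex=sim,maxiter=250,xatol=1e-4,fatol=.05))
    return r.x,r.fun
def tr(p,thing,c):
    best=None
    for d in viewer.trace(p,thing):
        l,t,rr,b=d['rect']; e=np.hypot((l+rr)/2-c[0],(t+b)/2-c[1])
        if best is None or e<best[0]: best=(e,d)
    return best[1]['pixels'].astype(float)
E
python3 - <<'E'
from sil import *
t=viewer.grab_frame('top');s=viewer.grab_frame('side')
c={'fob':((279,202),(250,244)),'stand':((198,136),(287,165))}
for n,mod,x0,st in(('fob',lambda x:FOB,[.503,-.088,.35],[.006,.006,.2]),('stand',lambda x:STAND(x[3]),[.715,.187,-.315,-.009],[.006,.006,.06,.008])):
    v=[(t,tr(t,n,c[n][0]),0),(s,tr(s,n,c[n][1]),0)]
    print(n,[m.sum() for _,m,_ in v])
    for vv in(v,v[:1],v[1:]): print(np.round(fit(mod,vv,x0,st),4) if 0 else fit(mod,vv,x0,st))
E
```

```text
fob [np.float64(102.0), np.float64(247.0)]
(array([ 0.5020102 , -0.08950267,  0.45757006]), np.float64(102.85508650519031))
(array([ 0.50045902, -0.09005375,  0.35232834]), np.float64(56.770857362552874))
(array([ 0.50379599, -0.08958504,  0.47171654]), np.float64(43.71126489811611))
stand [np.float64(1385.0), np.float64(1047.0)]
(array([ 0.71572448,  0.18921843, -0.33157314, -0.01145976]), np.float64(206.3539254133026))
(array([ 0.71481996,  0.18844896, -0.31318019, -0.00735776]), np.float64(92.19864667435601))
(array([ 0.71616708,  0.19014514, -0.33097721, -0.01398395]), np.float64(107.2178239138793))
```

```bash
cat > go.py <<'E'
import sys; from h import *; from bench import get_obs
def go(x,y,z,yaw):
    o=get_obs(); M=R.from_rotvec(o['orientation']).as_matrix(); d=M.T@(np.array([x,y,z])-o['tcp_pos'])
    cur=np.arctan2(M[1,0],M[0,0]); tz=-(yaw-cur); tz=(tz+np.pi/2)%np.pi-np.pi/2   # tool z down
    print('t',o['clock'],'tcp',np.round(o['tcp_pos'],4),'yaw',round(cur,4),'tilt',np.round(M[:,2],4),'F',np.round(o['contact_force'],2),'M',np.round(o['moment'],3),'w',round(float(o['grip_width']),4))
    print('shift',np.round(d/.2,4),'turn',np.round(tz/(np.pi/2),4))
if __name__=='__main__': go(*map(float,sys.argv[1:]))
E
python3 go.py .502 -.0895 .12 .40; python3 -c "
import pickle;from h import *
t=pickle.load(open('top.pkl','rb'));print(onz(t,[[258.5,197.5],[313,183]],.012))"
```

```text
t 0.7 tcp [ 0.302  -0.6037  0.2313] yaw 0.4638 tilt [ 0. -0. -1.] F [ 0.76 -0.24  0.  ] M [0.029 0.043 0.032] w 0.0857
shift [ 2.0445 -1.8522  0.5565] turn 0.0406
[[ 0.51569309 -0.02034265  0.012     ]
 [ 0.56312908 -0.20151548  0.012     ]]
```

play_rows(commands=[[[0,0.2,-0.18,0,0],[0,0.4,-0.36,0,0],[0,0.6,-0.54,0,0.04],[0,0.8,-0.72,0,0.04],[0,1,-0.9,0,0.04],[0,1,-0.9,0,0.04],[0,1,-0.9,0,0.04],[0,1,-0.9,0,0.04]]])

```text
clock: 1.37
tcp_pos: [0.4032, -0.3478, 0.2317]
orientation: [-3.075, -0.638, -0.003]
contact_force: [0.0, 0.2, -0.3]
grip_width: 0.0431
gripper_force: 0.0
```

```bash
python3 go.py .502 -.0895 .08 .40
```

```text
t 1.3667 tcp [ 0.4032 -0.3478  0.2317] yaw 0.4093 tilt [ 0.0014  0.0017 -1.    ] F [ 0.05  0.2  -0.26] M [ 0.005 -0.01   0.018] w 0.0431
shift [ 0.9656 -0.9874  0.7614] turn 0.0059
```

play_rows(commands=[[[0,0.2,-0.2,0,0],[0,0.4,-0.4,0,0],[0,0.6,-0.6,0,0],[0,0.8,-0.8,0.2,0],[0,0.966,-0.987,0.4,0],[0,0.966,-0.987,0.6,0],[0,0.966,-0.987,0.76,0],[0,0.966,-0.987,0.76,0],[0,0.966,-0.987,0.76,0],[0,0.966,-0.987,0.76,0]]])

```text
clock: 2.2
tcp_pos: [0.4996, -0.094, 0.0762]
orientation: [-3.075, -0.63, 0.008]
contact_force: [-0.4, 0.0, 0.6]
grip_width: 0.0424
gripper_force: 0.0
```

```bash
python3 go.py .502 -.0895 .005 .40; python3 - <<'E'
from h import *; from bench import viewer
s=viewer.grab_frame('side');t=viewer.grab_frame('top')
im=np.zeros((600,800,3),np.uint8)
im[:,:400]=crop(s,220,200,50,75,8)[:600]; im[:,400:]=crop(t,250,150,50,75,8)
for p,x0,y0,o in((s,220,200,0),(t,250,150,400)):
    u=(proj(p,[[.502,-.0895,.024]])[0]-[x0,y0]+.5)*8; cv2.circle(im,(int(u[0])+o,int(u[1])),3,(255,255,0),1)
cv2.imwrite('pics/g1.png',im)
E
```

```text
t 2.2 tcp [ 0.4996 -0.094   0.0762] yaw 0.4043 tilt [-0.0056  0.0016 -1.    ] F [-0.37  0.01  0.57] M [-0.009  0.057 -0.009] w 0.0424
shift [ 0.0216 -0.0148  0.3557] turn 0.0027
```

View pics/g1.png

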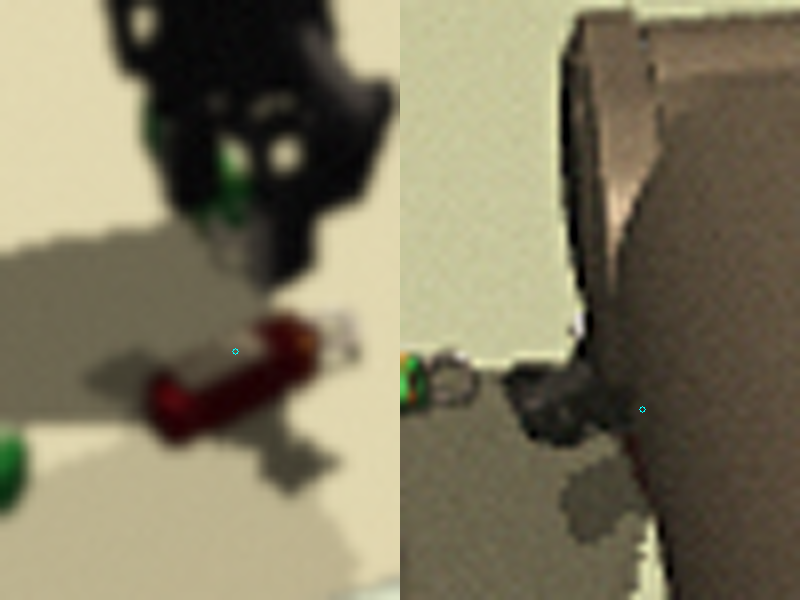

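The side crop shows the fingers open above the red block (marker (235,351) on the label centre), and the top view is hidden by the arm. Descending.

play_rows(commands=[[[0,0.01,-0.01,0.1,0],[0,0.01,-0.01,0.2,0],[0,0.01,-0.01,0.3,0],[0,0.01,-0.01,0.355,0],[0,0.01,-0.01,0.355,0],[0,0.01,-0.01,0.355,0],[0,0.01,-0.01,0.355,0]]])

```text
clock: 2.88
tcp_pos: [0.5033, -0.0942, 0.0097]
orientation: [3.078, 0.624, 0.003]
contact_force: [-0.1, 0.2, 0.5]
grip_width: 0.0425
gripper_force: 0.0
```

```bash
python3 go.py .502 -.0895 .005 .40
```

```text
t 2.8833 tcp [ 0.5033 -0.0942  0.0097] yaw 0.4 tilt [ 2.3e-03 -6.0e-04 -1.0e+00] F [-0.06  0.25  0.46] M [ 0.042 -0.007  0.045] w 0.0425
shift [ 0.0031 -0.0245  0.0236] turn -0.0
```

play_rows(commands=[[[0,0.003,-0.022,0.02,0],[0,0.003,-0.022,0.02,0],[0,0.003,-0.022,0.02,0],[1,0.003,-0.022,0.02,0],[1,0.003,-0.022,0.02,0],[1,0.003,-0.022,0.02,0],[1,0.003,-0.022,0.02,0],[1,0.003,-0.022,0.02,0],[1,0.003,-0.022,0.02,0],[1,0.003,-0.022,0.02,0]]], grip_force=100)

```text
clock: 3.72
tcp_pos: [0.5012, -0.0892, 0.0049]
orientation: [3.078, 0.626, 0.0]
contact_force: [-1.5, 0.2, 6.7]
grip_width: 0.0177
gripper_force: 98.1
```

```bash
python3 go.py .6 .08 .25 -.32
```

```text
t 3.7167 tcp [ 0.5012 -0.0892  0.0049] yaw 0.401 tilt [ 3.e-04 -2.e-04 -1.e+00] F [-1.52  0.2   6.71] M [0.129 0.395 0.057] w 0.0177
shift [ 0.7852 -0.5856 -1.2256] turn 0.459
```

play_rows(commands=[[[1,0,0,-0.05,0],[1,0,0,-0.2,0],[1,0,0,-0.4,0],[1,0,0,-0.6,0.05],[1,0,0,-0.8,0.12],[1,0,0,-1,0.2],[1,0,0,-1,0.28],[1,0,0,-1,0.36],[1,0,0,-1,0.44],[1,0,0,-1,0.46],[1,0,0,-1,0.46],[1,0,0,-1,0.46]]])

```text
clock: 4.72
tcp_pos: [0.5008, -0.0891, 0.2046]
orientation: [-3.101, 0.5, -0.0]
contact_force: [0.3, 0.8, -0.5]
grip_width: 0.0179
gripper_force: 97.8
```

```bash
python3 go.py .6 .08 .25 -.32; python3 - <<'E'
from h import *; from bench import viewer
s=viewer.grab_frame('side');t=viewer.grab_frame('top')
q=s,t
im=np.zeros((600,800,3),np.uint8)
for i,p in enumerate(q):
    u=proj(p,[[.5,-.09,.22]])[0]; x0,y0=int(u[0])-25,int(u[1])-37; im[:,400*i:400*i+400]=crop(p,x0,y0,50,75,8)[:600]; print(x0,y0)
cv2.imwrite('pics/g2.png',im)
E
```

```text
t 4.7167 tcp [ 0.5008 -0.0891  0.2046] yaw -0.3199 tilt [ 0.  0. -1.] F [ 0.25  0.77 -0.52] M [-0.049 -0.019 -0.013] w 0.0179
shift [ 0.2049 -0.9586 -0.2269] turn 0.0001
223 147
258 151
```

View pics/g2.png

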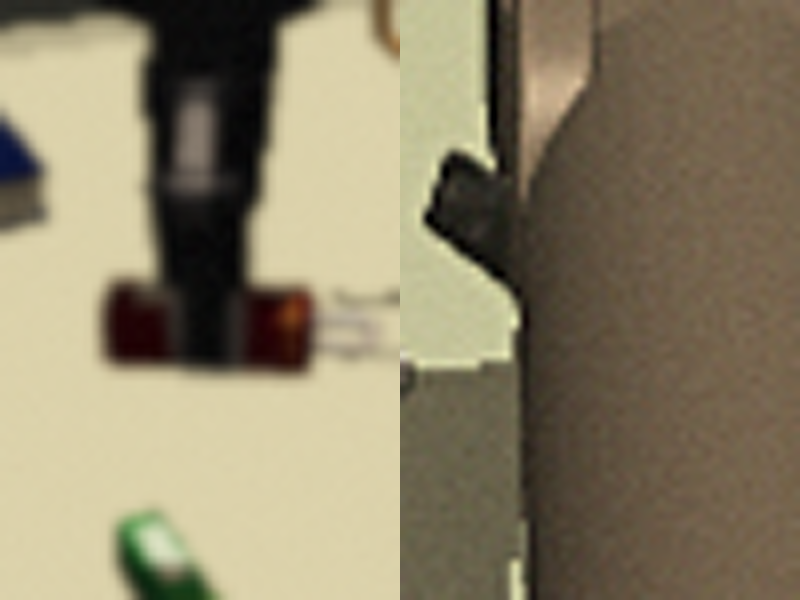

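The side crop shows the fob gripped level at mid-block (block 103–315, finger centre about 207), eye pointing forward; top view is hidden by the arm. Moving to a stand-off behind the hook.

```bash
python3 go.py .579 .2245 .25 -.322
```

```text
t 4.8167 tcp [ 0.5009 -0.0892  0.2044] yaw -0.3202 tilt [-1.e-04  1.e-04 -1.e+00] F [-0.37 -0.15 -1.34] M [-0.011 -0.037  0.014] w 0.0176
shift [-0.1231 -1.6116 -0.2278] turn 0.0011
```

play_rows(commands=[[[1,0,0,-0.15,0],[1,0,-0.1,-0.22,0],[1,0,-0.25,-0.22,0],[1,-0.04,-0.4,-0.22,0],[1,-0.06,-0.55,-0.22,0],[1,-0.1,-0.7,-0.22,0],[1,-0.12,-0.85,-0.22,0],[1,-0.12,-0.95,-0.22,0],[1,-0.12,-0.95,-0.22,0],[1,-0.12,-0.95,-0.22,0]]])

```text
clock: 5.65
tcp_pos: [0.5382, 0.0999, 0.2481]
orientation: [-3.102, 0.498, 0.001]
contact_force: [-1.0, -0.3, -0.2]
grip_width: 0.0179
gripper_force: 98.0
```

play_rows(commands=[[[1,0,-0.1,0,0],[1,0,-0.25,0,0],[1,0,-0.4,0,0],[1,0,-0.55,0,0],[1,0,-0.66,0,0],[1,0,-0.66,0,0],[1,0,-0.66,0.1,0],[1,0,-0.66,0.17,0],[1,0,-0.66,0.17,0],[1,0,-0.66,0.17,0],[1,0,-0.66,0.17,0]]])

```text
clock: 6.57
tcp_pos: [0.5806, 0.2228, 0.2152]
orientation: [3.101, -0.505, 0.001]
contact_force: [0.3, -0.5, -1.5]
grip_width: 0.0178
gripper_force: 98.2
```

```bash
python3 go.py .579 .2245 .215 -.322; python3 - <<'E'
from h import *; from bench import viewer
import pickle
im=np.zeros((600,800,3),np.uint8)
for i,n in enumerate(('side','top')):
    p=viewer.grab_frame(n); pickle.dump(p,open(n+'2.pkl','wb'))
    u=proj(p,[[.6414,.2037,.18]])[0]; x0,y0=int(u[0])-25,int(u[1])-37; im[:,400*i:400*i+400]=crop(p,x0,y0,50,75,8)[:600]; print(x0,y0)
cv2.imwrite('pics/g3.png',im)
E
```

```text
t 6.5667 tcp [0.5806 0.2228 0.2152] yaw -0.323 tilt [ 9.e-04 -2.e-04 -1.e+00] F [ 0.33 -0.47 -1.52] M [0.053 0.021 0.01 ] w 0.0178
shift [-0.0106 -0.0057  0.0008] turn -0.0006
245 103
157 108
```

View pics/g3.png

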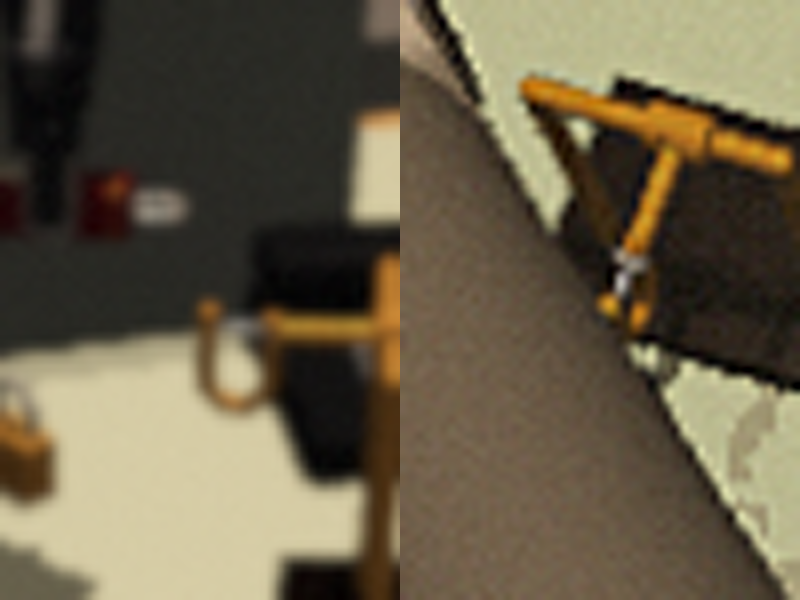

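The side crop shows the eye bar at (183,205) and the nose top at (210,305); the top crop shows the nose top at (210,303) in its half, with the arm hiding the fob. I'll measure the nose from both.

```bash
python3 - <<'E'
import pickle; from h import *
t=pickle.load(open('top2.pkl','rb'));s=pickle.load(open('side2.pkl','rb'))
xh=np.array([np.cos(.322),-np.sin(.322),0]);yh=np.array([np.sin(.322),np.cos(.322),0]);S=np.array([.7155,.189,0])
def st(P): d=P-S; return np.round(1e3*np.array([d@xh,d@yh,P[2]]),1)
f=lambda u,x0,y0:np.array([u])/8-.5+1/16+[x0,y0]
print('nose top view',st(onz(t,f((210,301),157,108),.179)[0]))
print('beam pts',[st(onz(t,f(u,157,108),.172)[0]) for u in((270,155),(248,200),(232,240))])
print('crossbar ends',[st(onz(t,f(u,157,108),.175)[0]) for u in((127,88),(385,158))])
nose=S-75e-3*xh-.0095*yh+[0,0,.179]
tcp=np.array([.5806,.2228,.2152]); bar=tcp+.0527*xh+[0,0,.007]
for n,P,u in(('nose top',nose,(210,301)),('bar end',bar,(187,205)),('U under',S-.062*xh-.0095*yh+[0,0,.131],(238,410))):
    print(n,proj(s,[P])[0]-f(u,245,103)[0])
g=[proj(s,[nose+1e-3*v])[0]-proj(s,[nose])[0] for v in(xh,yh,[0,0,1])]; print(np.round(g,3))
# refine hook lateral in the top image by colour: brass beam centroid rows
E
```

```text
nose top view [-74.3 -11.6 179. ]
beam pts [array([-11.5, -10.6, 172. ]), array([-30.8,  -9. , 172. ]), array([-47.5,  -8.9, 172. ])]
crossbar ends [array([ -3.4,  49.9, 175. ]), array([ -0.5, -53.2, 175. ])]
nose top [-0.55443447  0.31271453]
bar end [-0.71598203  0.01388275]
U under [-0.59163536 -0.04657381]Traceback (most recent call last):
  File "<stdin>", line 13, in <module>
TypeError: can't multiply sequence by non-int of type 'float'
```

```bash
python3 - <<'E'
import pickle; from h import *; from bench import viewer
F=[viewer.grab_frame('top') for _ in range(4)]; t=F[0]; t['pixels']=np.mean([f['pixels'] for f in F],0).astype(np.uint8)
pickle.dump(t,open('top3.pkl','wb'))
yaw=-.322; xh=np.array([np.cos(yaw),np.sin(yaw),0]);yh=np.array([-np.sin(yaw),np.cos(yaw),0]);S=np.array([.7155,.189,0])
# rectified patches: plane z, sampled in stand frame 0.5 mm/px
def patch(p,z,x0,x1,y0,y1,st=.5):
    X,Y=np.meshgrid(np.arange(x0,x1,st),np.arange(y0,y1,st),indexing='ij')
    P=S+X[...,None]*1e-3*xh+Y[...,None]*1e-3*yh+[0,0,z]
    uv=proj(p,P.reshape(-1,3)).reshape(X.shape+(2,)).astype(np.float32)
    return X,Y,cv2.remap(p['pixels'],uv[...,0],uv[...,1],cv2.INTER_CUBIC).astype(float)
t0=pickle.load(open('top.pkl','rb'))
for p in(t,t0):
    X,Y,im=patch(p,.170,-45,-15,-25,5); w=np.clip(im[...,0]-im[...,2]-40,0,None)
    for i in range(0,60,10): print('beam x',X[i,0],'y',round((w[i:i+10]*Y[i:i+10]).sum()/w[i:i+10].sum(),2))
    X,Y,im=patch(p,.170,-5,5,-75,75); w=(np.clip(im[...,0]-im[...,2]-40,0,None)).mean(0); e=np.where(w>w.max()/2)[0]; print('bar ends',Y[0,e[0]],Y[0,e[-1]])
o=[]
for z,nm in((.179,'nose'),(.17,'beamplane')):
    X,Y,im=patch(t,z,-90,10,-60,60,.25); o.append(im)
im=o[0][:,:,::-1][::-1,::-1]  # up=+x, left=+y
im=cv2.resize(im,None,fx=1.5,fy=1.5).clip(0,255).astype(np.uint8).copy()
for y in range(-50,51,10):
    c=int((60-y)*6); cv2.line(im,(c,0),(c,8 if y else 20),(255,255,0),1)
for x in range(-90,11,10): cv2.line(im,(0,int((10-x)*6)),(10,int((10-x)*6)),(255,255,0),1)
cv2.imwrite('pics/rect.png',im); print(im.shape)
E
```

```text
beam x -45.0 y -10.0
beam x -40.0 y -10.31
beam x -35.0 y -10.1
beam x -30.0 y -10.1
beam x -25.0 y -10.05
beam x -20.0 y -9.96
bar ends -53.5 53.0
beam x -45.0 y -10.12
beam x -40.0 y -10.25
beam x -35.0 y -10.11
beam x -30.0 y -10.04
beam x -25.0 y -9.96
beam x -20.0 y -9.97
bar ends -53.5 53.0
(600, 720, 3)
```

View pics/rect.png

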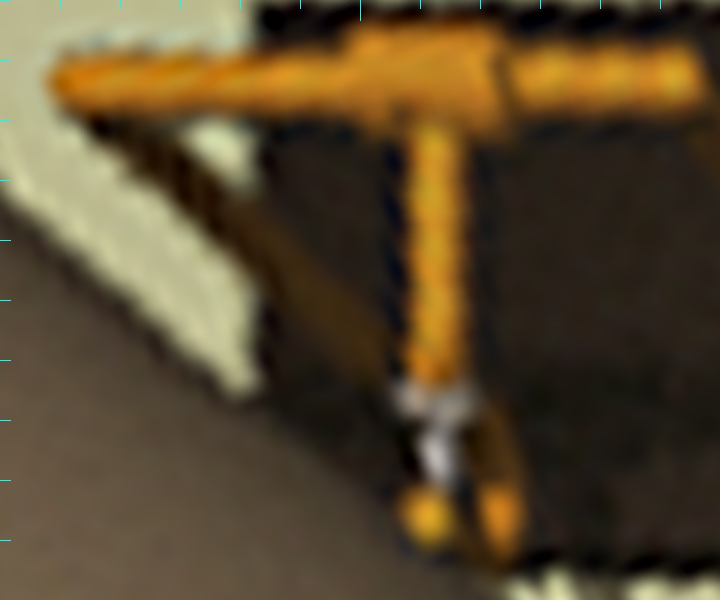

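The rectified view shows the beam straight along the stand's x (so yaw is right) at y about -10 to -11 mm, with the nose at (430,517). I'll take -10.5 mm and go above the nose.

```bash
python3 go.py .6026 .2156 .179 -.322
```

```text
t 6.8667 tcp [0.5803 0.2239 0.215 ] yaw -0.3216 tilt [ 1.e-03  3.e-04 -1.e+00] F [ 0.17 -0.05 -1.19] M [-0.039  0.008  0.038] w 0.0178
shift [0.1187 0.0044 0.1799] turn 0.0002
```

play_rows(commands=[[[1,0.04,0.002,0,0],[1,0.08,0.004,0.02,0],[1,0.119,0.004,0.06,0],[1,0.119,0.004,0.1,0],[1,0.119,0.004,0.14,0],[1,0.119,0.004,0.17,0],[1,0.119,0.004,0.18,0],[1,0.119,0.004,0.18,0],[1,0.119,0.004,0.18,0],[1,0.119,0.004,0.18,0],[1,0.119,0.004,0.18,0]]])

```text
clock: 7.78
tcp_pos: [0.6026, 0.2158, 0.1789]
orientation: [-3.101, 0.503, -0.001]
contact_force: [0.7, -0.6, -1.0]
grip_width: 0.0177
gripper_force: 98.2
```

```bash
python3 go.py .6026 .2156 .174 -.322; python3 - <<'E'
from h import *; from bench import viewer
im=np.zeros((600,800,3),np.uint8)
for i,n in enumerate(('side','top')):
    p=viewer.grab_frame(n)
    u=proj(p,[[.6414,.2037,.18]])[0]; x0,y0=int(u[0])-25,int(u[1])-37; im[:,400*i:400*i+400]=crop(p,x0,y0,50,75,8)[:600]; print(x0,y0)
cv2.imwrite('pics/g4.png',im)
E
```

```text
t 7.7833 tcp [0.6026 0.2158 0.1789] yaw -0.3214 tilt [ 9.e-04  4.e-04 -1.e+00] F [ 0.68 -0.57 -1.  ] M [-0.019 -0.021  0.021] w 0.0177
shift [0.0003 0.0012 0.0243] turn 0.0004
245 103
157 108
```

View pics/g4.png

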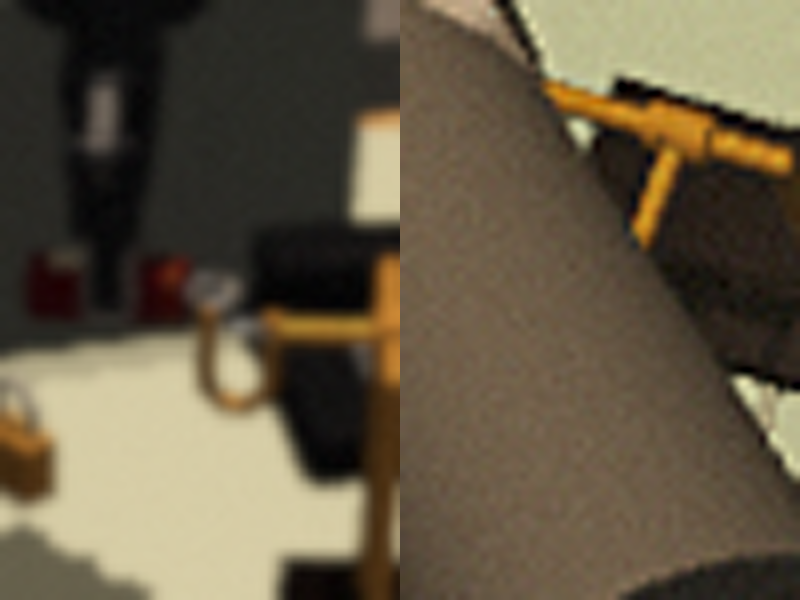

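The side crop shows the eye (190–240) centred just over the nose at (208,305). Now a gentle feel downwards.

play_rows(commands=[[[1,0,0.001,0.01,0],[1,0,0.001,0.015,0],[1,0,0.001,0.02,0],[1,0,0.001,0.025,0],[1,0,0.001,0.03,0],[1,0,0.001,0.035,0],[1,0,0.001,0.035,0],[1,0,0.001,0.035,0]]])

```text
clock: 8.55
tcp_pos: [0.6023, 0.2154, 0.1712]
orientation: [3.101, -0.503, -0.0]
contact_force: [-0.7, -0.2, -1.4]
grip_width: 0.0178
gripper_force: 98.2
```

```bash
python3 go.py .6026 .2156 .17 -.322
```

```text
t 8.55 tcp [0.6023 0.2154 0.1712] yaw -0.3216 tilt [-2.e-04 -1.e-04 -1.e+00] F [-0.67 -0.15 -1.45] M [ 0.023 -0.009  0.037] w 0.0178
shift [ 0.001  -0.0016  0.0059] turn 0.0002
```

play_rows(commands=[[[1,0,0,0.005,0],[1,0,0,0.01,0],[1,0,0,0.015,0],[1,0,0,0.02,0],[1,0,0,0.02,0],[1,0,0,0.02,0]]])

```text
clock: 9.05
tcp_pos: [0.6023, 0.2154, 0.1672]
orientation: [3.101, -0.503, -0.0]
contact_force: [-1.2, -0.3, -0.5]
grip_width: 0.0177
gripper_force: 98.2
```

```bash
python3 go.py .6026 .2156 .15 -.322
```

```text
t 9.05 tcp [0.6023 0.2154 0.1672] yaw -0.3216 tilt [-1.e-04 -1.e-04 -1.e+00] F [-1.24 -0.33 -0.54] M [0.015 0.031 0.03 ] w 0.0177
shift [ 0.0009 -0.0015  0.0862] turn 0.0002
```

play_rows(commands=[[[1,0,0,0.005,0],[1,0,0,0.01,0],[1,0,0,0.015,0],[1,0,0,0.02,0],[1,0,0,0.025,0],[1,0,0,0.025,0],[1,0,0,0.025,0]]])

```text
clock: 9.63
tcp_pos: [0.6025, 0.2155, 0.1624]
orientation: [-3.101, 0.503, -0.0]
contact_force: [-1.5, -0.6, 3.9]
grip_width: 0.0175
gripper_force: 98.6
```

```bash
python3 go.py .6026 .2156 .15 -.322
```

```text
t 9.6333 tcp [0.6025 0.2155 0.1624] yaw -0.3216 tilt [ 3.e-04  1.e-04 -1.e+00] F [-1.52 -0.64  3.94] M [-0.061  0.072 -0.04 ] w 0.0175
shift [ 0.0005 -0.0007  0.0622] turn 0.0003
```

play_rows(commands=[[[1,0,0,0.008,0],[1,0,0,0.016,0],[1,0,0,0.024,0],[1,0,0,0.032,0],[1,0,0,0.04,0],[1,0,0,0.048,0],[1,0,0,0.055,0],[1,0,0,0.055,0]]])

```text
clock: 10.3
tcp_pos: [0.6013, 0.215, 0.1499]
orientation: [3.1, -0.502, -0.003]
contact_force: [0.5, -0.5, -1.1]
grip_width: 0.0177
gripper_force: 98.2
```

play_rows(commands=[[[1,0,0,0.008,0],[1,0,0,0.016,0],[1,0,0,0.024,0],[1,0,0,0.032,0],[1,0,0,0.032,0],[1,0,0,0.032,0]]])

```text
clock: 10.8
tcp_pos: [0.6023, 0.2153, 0.1447]
orientation: [3.101, -0.503, -0.0]
contact_force: [-0.7, -0.9, -0.4]
grip_width: 0.0178
gripper_force: 98.2
```

```bash
python3 go.py .6026 .2156 .139 -.322; python3 - <<'E'
from h import *; from bench import viewer
p=viewer.grab_frame('side'); cv2.imwrite('pics/g5.png',crop(p,245,110,60,50,12))
E
```

```text
t 10.8 tcp [0.6023 0.2153 0.1447] yaw -0.3217 tilt [-2.e-04 -2.e-04 -1.e+00] F [-0.67 -0.93 -0.4 ] M [ 0.007  0.061 -0.033] w 0.0178
shift [ 0.0009 -0.0019  0.0286] turn 0.0002
```

View pics/g5.png

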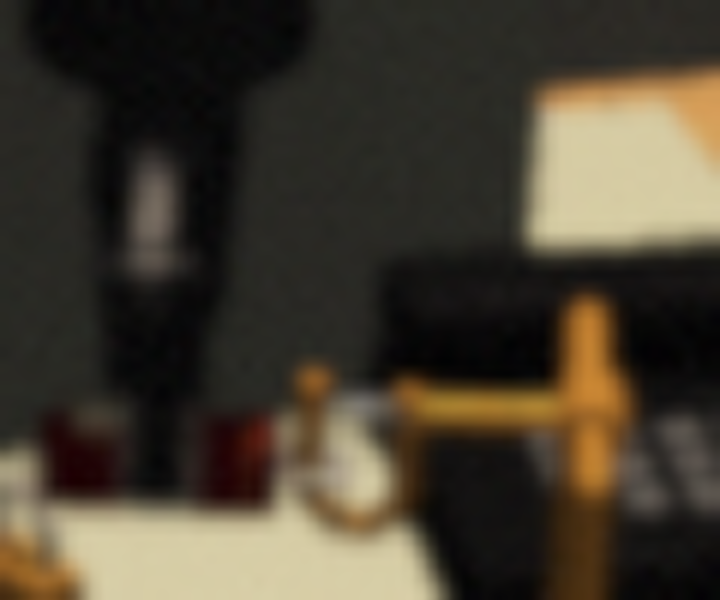

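The gate is shut level (370,400), with the eye bar below it inside the hook (340,470). Lower a little more, then release and rise.

play_rows(commands=[[[1,0,0,0.01,0],[1,0,0,0.02,0],[1,0,0,0.022,0],[1,0,0,0.022,0],[1,0,0,0.022,0]]])

```text
clock: 11.27
tcp_pos: [0.6023, 0.2154, 0.1405]
orientation: [3.101, -0.503, -0.0]
contact_force: [-0.5, -0.0, -0.5]
grip_width: 0.018
gripper_force: 98.2
```

play_rows(commands=[[[-0.5,0,0,0,0],[-0.5,0,0,0,0],[-0.5,0,0,0,0],[-0.5,0,0,0,0],[-0.5,0,0,0,0],[-0.5,0,0,0,0],[-0.5,0,0,0,0],[-0.5,0,0,-0.05,0],[-0.5,0,0,-0.1,0],[-0.5,0,0,-0.2,0],[-0.5,0,0,-0.3,0],[-0.5,-0.05,0,-0.4,0]]])

```text
clock: 12.27
tcp_pos: [0.5945, 0.2176, 0.2226]
orientation: [-3.1, 0.506, -0.003]
contact_force: [0.4, 0.1, 0.4]
grip_width: 0.0639
gripper_force: 0.0
```

play_rows(commands=[[[-0.5,-0.1,0,0,0],[-0.5,-0.25,0,0,0],[-0.5,-0.4,0,0,0],[-0.5,-0.5,0,0,0],[-0.5,-0.5,0,0,0],[-0.5,-0.5,0,0,0],[-0.5,-0.5,0,0,0],[-0.5,-0.5,0,0,0],[-0.5,-0.5,0,0,0],[-0.5,-0.5,0,0,0],[-0.5,-0.5,0,0,0],[-0.5,-0.5,0,0,0]]])

```text
clock: 13.27
tcp_pos: [0.4982, 0.25, 0.2203]
orientation: [3.101, -0.504, -0.0]
contact_force: [-0.1, 0.5, -0.3]
grip_width: 0.0642
gripper_force: 0.0
```

play_rows(commands=[[[-0.5,0,0,0,0],[-0.5,0,0,0,0],[-0.5,0,0,0,0],[-0.5,0,0,0,0],[-0.5,0,0,0,0],[-0.5,0,0,0,0],[-0.5,0,0,0,0],[-0.5,0,0,0,0],[-0.5,0,0,0,0],[-0.5,0,0,0,0],[-0.5,0,0,0,0],[-0.5,0,0,0,0]]])

```text
clock: 14.27
tcp_pos: [0.498, 0.2502, 0.2205]
orientation: [3.101, -0.503, 0.0]
contact_force: [0.5, 0.2, 0.0]
grip_width: 0.064
gripper_force: 0.0
```

```bash
python3 - <<'E'
from h import *; from bench import viewer
p=viewer.grab_frame('side'); q=viewer.grab_frame('side')
print(np.abs(p['pixels'][120:200,250:320].astype(int)-q['pixels'][120:200,250:320]).mean())
cv2.imwrite('pics/g6.png',crop(p,235,110,64,50,12))
E
```

```text
1.2451190476190477
```

View pics/g6.png

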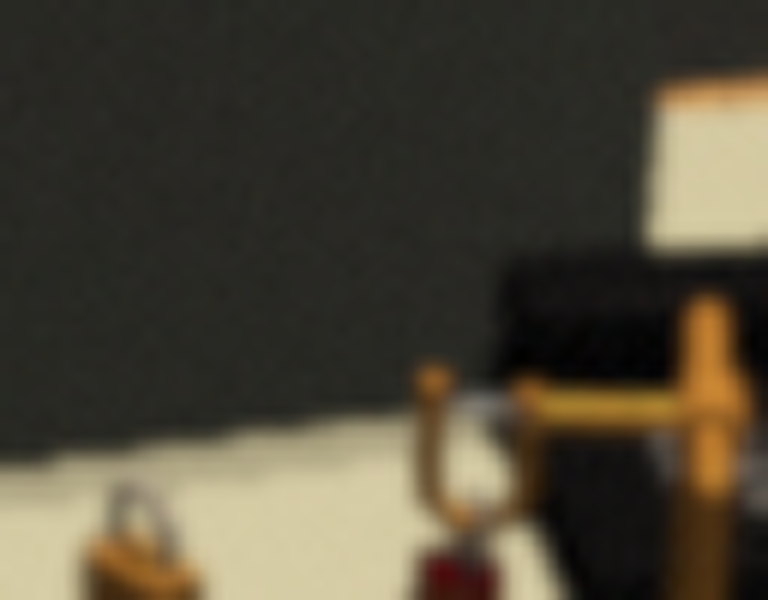

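The fob hangs in the U (460,540) with the gate shut (485,400). I'll wait for the swing to die and check with red-pixel centroids, since I've used up my picture views.

play_rows(commands=[[[-0.5,0,0,0,0],[-0.5,0,0,0,0],[-0.5,0,0,0,0],[-0.5,0,0,0,0],[-0.5,0,0,0,0],[-0.5,0,0,0,0],[-0.5,0,0,0,0],[-0.5,0,0,0,0],[-0.5,0,0,0,0],[-0.5,0,0,0,0],[-0.5,0,0,0,0],[-0.5,0,0,0,0]]])

```text
clock: 15.37
tcp_pos: [0.498, 0.2501, 0.2205]
orientation: [3.101, -0.503, -0.0]
contact_force: [0.3, -0.6, 1.2]
grip_width: 0.0637
gripper_force: 0.0
```

play_rows(commands=[[[-0.5,0,0,0,0],[-0.5,0,0,0,0],[-0.5,0,0,0,0],[-0.5,0,0,0,0],[-0.5,0,0,0,0],[-0.5,0,0,0,0],[-0.5,0,0,0,0],[-0.5,0,0,0,0],[-0.5,0,0,0,0],[-0.5,0,0,0,0],[-0.5,0,0,0,0],[-0.5,0,0,0,0]]])

```text
clock: 16.37
tcp_pos: [0.498, 0.2502, 0.2205]
orientation: [-3.101, 0.503, -0.0]
contact_force: [-0.3, 0.1, -0.4]
grip_width: 0.0643
gripper_force: 0.0
```

play_rows(commands=[[[-0.5,0,0,0,0],[-0.5,0,0,0,0],[-0.5,0,0,0,0],[-0.5,0,0,0,0],[-0.5,0,0,0,0],[-0.5,0,0,0,0],[-0.5,0,0,0,0],[-0.5,0,0,0,0],[-0.5,0,0,0,0],[-0.5,0,0,0,0],[-0.5,0,0,0,0],[-0.5,0,0,0,0]]])

```text
clock: 17.37
tcp_pos: [0.498, 0.2502, 0.2205]
orientation: [3.101, -0.503, 0.0]
contact_force: [0.1, -0.2, 0.6]
grip_width: 0.0639
gripper_force: 0.0
```

```bash
cat > sw.py <<'E'
from h import *; from bench import viewer,get_obs
for i in range(16):
    p=viewer.grab_frame('side')['pixels'][145:185,262:290].astype(float); w=np.clip(p[...,0]-1.8*p[...,1]-10,0,None)
    y,x=np.mgrid[:40,:28]; print(np.round([(w*x).sum()/w.sum()+262,(w*y).sum()/w.sum()+145],2).tolist(),end=' ')
print(get_obs()['clock'])
E
python3 sw.py
```

```text
[274.3, 164.39] [274.3, 164.31] [274.28, 164.43] [274.27, 164.36] [274.31, 164.32] [274.31, 164.4] [274.3, 164.38] [274.26, 164.35] [274.27, 164.39] [274.31, 164.31] [274.26, 164.53] [274.29, 164.34] [274.29, 164.4] [274.29, 164.46] [274.31, 164.4] [274.3, 164.32] 18.1667
```

The fob is at rest, so I'm handing in.

```bash
python3 -c "from bench import r; print(r.hand_in())"
```

```text
the job is handed in; nothing more can be done
None
```

The wine-red fob hangs still from the brass hook with the gate shut behind its eye, the gripper is clear of the stand, and the job was handed in at about 18 s, with no verdict returned.

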